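# Draw the drip tray out from under a sample pot held in a sliding-jaw gauge

## Task

The sample pot, with its test cassette lying on the lid, stands on a white drip tray between the jaws of the bench gauge. Gently slide the gauge's blue jaw onto the pot until it just touches, then draw the tray by its upturned lip flat along the table, straight out under the blue jaw, until it is fully clear of the pot and the jaws, leaving the pot upright in the gauge with its cassette still on it. First set aside whatever stands in the tray's way, upright on the table and never touched by the tray; do not touch the pot or cassette with the robot, and leave everything else where it is.

Things in the scene. Friction and masses are not known exactly. Their poses are not given: they have to be found in the camera images.
- gauge: Fixed gauge like a caliper lying on the table. Origin on the table at the seat (axis of a pot resting in the dark fixed jaw); x away from the robot, y (left) the way the tray comes out. Beam at x -54 to -40, y -55 to 131 mm, 15 mm high (stop 18). V-jaws reach from it to x = 33, 10 mm clear above the table, to 34 mm high (outer plates 50); fixed jaw's faces at y about -28, outer -52 mm
- jaw (a joint): Blue sliding jaw's position along the gauge's y, m: 0 = touching a pot that is seated in the fixed jaw (its seat centre on the gauge's origin); it starts open at 0.022 to 0.038; upper stop 0.045. Moves toward the fixed jaw (-y) when pushed; stiff slide, needs about 2.5 N and stays where it is left
- jaw_seat (a point): Point on the table at the centre of the circle that the blue jaw's V embraces; it coincides with the pot's axis when the jaw touches the pot. Moves with the jaw; axes as the gauge's
- jaw_push (a point): Middle of the blue jaw's flat outer face (faces gauge +y), where it can be pushed: 30 mm above the table, the upright plate there is 50 mm wide (x) and reaches 10 to 50 mm above the table. It lies 52 mm in +y from jaw_seat
- tray: Loose white tray, 120 g: plate 60 mm wide (x), 195 long (y), 4 thick, with a 6 mm thick lip at its left (+y) end, 30 mm high from the table, orange strip inside. Origin on its underside below the pot's starting place; axes as the gauge's. Tail end at y = -40 mm, lip's inner face y = 149, outer 155. Fully clear once its tail passes the blue jaw's outer face: drawn about 92 mm with the jaw closed
- tray_lip (a point): Middle of the lip's inner face (facing the pot), 16 mm above the table: pull here toward tray +y
- pot: Closed sample pot with white lid and yellow content, 61 mm across the lid, 56 mm across the body, 56 mm high, 48 g; origin at the centre of its underside, z up. Starts standing on the tray, up to 2 mm from the fixed jaw
- cassette: White and blue test cassette 90 x 49 x 5 mm, 11 g, lying loose across the pot's lid, its long side (x) roughly along the gauge's x and set 11 to 17 mm off the pot's centre toward the robot; origin at the centre of its underside
- empty_pot: Empty clear pot without lid, 58 mm across the top, 52 mm high, 30 g; origin at the centre of its underside, z up. Either it or the timer stands in the tray's way; the other stands aside farther left
- timer: Bench timer, rounded square 62 x 62 x 20 mm (sides 17 mm high), 55 g; origin at the centre of its underside, sides along its x and y. Either it or the empty pot stands in the tray's way
- pump: Hand-gel pump bottle, 68 x 60 mm, 167 mm high, at the right; origin at the centre of its underside. Bystander
- pouch: Sealed foil pouch 88 x 54 x 7 mm lying between the pots; origin at the centre of its underside. Bystander
- marker: Felt marker 132 mm long, 19 mm thick, lying between the pots; origin below its middle. Bystander
- stamp: Self-inking date stamp 30 x 54 mm, 71 mm high, far left, fixed; origin at the centre of its underside
- tape: Roll of tape 80 mm across, 18 mm high, far left, fixed; origin at the centre of its underside
- lid: Spare white pot lid 61 mm across, 15 high, lying between the pots; origin at the centre of its underside. Bystander. (The many other pots with cassettes, 62 mm high in all, are fixed; the nearest stand behind the work, fronts at x about 0.49 to 0.50 m. Left of them the table is free round x 0.46 to 0.49, y 0.24 to 0.26 m)

How it is judged:
By the outcome, as a careful person would: the job done as asked, in the order asked, and still so for the second after the job is handed in, with the robot touching nothing.
It also fails if it takes over 53 s, if anything falls off the work surface, if the arm or the gripper's body presses on something with over 40 N, if the wrist force passes 120 N, or if a joint passes its speed limit or range.

## Robot

A 6-joint arm with a two-finger parallel gripper is mounted at the origin on a cart in front of the work surface, level with it; the furniture and walls round the work are solid. World frame = base frame: x ahead of the robot, y to its left, z up, the work surface at z = 0. Lengths are in m, angles in rad, forces in N, time in s.
With the tool pointing down it reaches from about 0.375 to 0.825 m from the base axis. Payload 5.5 kg.
Tool frame: the origin (TCP) lies on the centre line of the jaws, within the pads' length; the fingertips stand 8 mm ahead of it and the grasp point (between the pads) lies 11 mm behind it; z points along the fingers, y is the line along which they close (so a half turn about z gives the same grasp; the last joint's range is limited). The gripper opens to 85 mm and grips with 20 to 120 N. Pads are 22 mm wide; open, the fingers measure 114 mm over their backs; the gripper's body (76 mm by 85 mm) begins 54 mm behind the grasp point. The pads swing forward as they close: fully open they stand 13 mm farther back than shut.
Start: joints at [1.197, 0.314, -0.047, 1.21, 0, 1.571], TCP at [0.219, 0.559, 0.239] pointing down, gripper open.
Joint ranges: [-2.67, 2.67], [-0.69, 1.73], [-1.03, 1.25], [-2.08, 2.16], [-1.42, 1.45], [-3.14, 3.14]. Speed limits (rad/s): [2.39, 2.39, 3.01, 3.14, 3.14, 3.14].

## Interface

Orientations are given as a unit quaternion [w, x, y, z].
In Python, from cell import ctrl gives the robot as it stands. The module is installed in compiled form; this text tells all that it offers.
- The arm moves only by the tool apply_moves, never from a script. Its argument "rows" is a list that holds one entry, the list of rows, each a list of 7 numbers: the shift along the world's x, y, z each as a share of 40 mm, from -1 to 1, then the turn, a rotation vector about the world's x, y, z each as a share of 0.1 rad, from -1 to 1, then the closure, from -1 (fully open) to 1 (shut). In form: [[[tx, ty, tz, wx, wy, wz, jaw], ...]]. A call has 1 to 8 rows; each row shifts and turns the commanded pose from where the row before left it; what a row does not reach is not made up. A row lasts 1/12 s, in which the tool goes at most 41.7 mm and 7.16 degrees, less where a joint would pass 70% of its speed; a pose out of reach is approached as far as the arm can. A call with a number of a shift or a turn outside -1 to 1 is refused whole. A call with a gripper value outside its range is refused whole. The fingers move at their own pace and stop on an object; "force" is the grip in N (left out, the last holds). Time passes only in rows, so rows that do not move let the fingers close. It gives the time, the measured TCP pose, the force, the opening and the grip force at its end, in the units of the state.
- ctrl.observe(): the state, without advancing time (a new reading comes with each control period).
- ctrl.capture(name): name is "side" or "top" or "wrist"; returns the picture (420x560x3 uint8, blue, green, red); there is no depth.
- ctrl.camera_info(name): a dict with "vfov" (degrees; the focal length in pixels is half the picture's height over the tangent of half this angle, whatever the lens; pixels are square), "cx", "cy" (the principal point, pixels), "extrinsics" (4x4, takes a point from camera to world coordinates); the wrist camera has in their place "hand_eye" (4x4, takes a point from camera to tool coordinates, whose origin is the TCP and whose axes are the flange's). Camera axes: x right, y down, z forward; pixel columns grow to the right and rows downward; lengths in m; the calibration is good to about 2 mm. A picture is of the moment at which its call begins: read the wrist's pose just before it. camera_info takes no time and is no camera call.
- ctrl.job_done(): hands the job in; it is judged then, once.
Trained networks look in the newest picture that a camera, given by its name, has taken for a name from the list of things; names that differ only in an ending like _2 or _b are one class to them, and where a whole thing is asked for, a point or a joint stands for the part that bears it (a point fixed in the world has none). Each returns a list of dicts, best first, with "confidence" (0 to 1); they miss things now and then, are a little off and sometimes report something else, mostly with a low value. They report only what shows in the picture. A call takes as long as a camera call.
- ctrl.spot_in(camera, label): "rect" ([left, top, right, bottom] in pixels, round what is visible of it).
The state is a dict: "clock": time; "joint_positions": joint angles; "joint_vel": joint speeds; "joint_torque": joint torques, N m; "eef_pos": TCP position; "eef_rot": TCP orientation; "contact_force": force on the tool from outside, world axes, zero at the start; "moment": the same for the moment, N m; "finger_gap": finger opening in m; "grasp_force": force on a finger pad.
Only numpy, scipy, OpenCV 4.12 (cv2) and the standard library are available. Lean on these libraries where they do the work, as an engineer would, in place of code of your own. Each camera call takes 0.05 s, during which the arm holds its last target. There are 200 camera calls.

## Working session

There is one attempt and no reset: what is moved stays moved. The work goes in short steps, Python scripts to look and compute and a tool call to move; the robot and the scene stay as the last step left them, time stands still between calls to the robot, and variables do not carry over. Pictures are saved under pics/ and viewed, at most 10 in all, crops included, and the job is handed in when it is done.

Besides the shell and the picture viewer there is one more tool, called as name(argument=value, ...) on one line, values as JSON. apply_moves: Moves the arm, as the interface text tells. Shift numbers are shares of 40 mm and turn numbers shares of 0.1 rad, none past 1 either way. Its arguments: {"type":"object","properties":{"rows":{"type":"array"},"force":{"type":"number"}},"required":["rows"]}

```bash
mkdir -p pics; cat > h.py <<'E'
import numpy as np, cv2
from cell import ctrl
from scipy.spatial.transform import Rotation as R
def cam(n):
    i=ctrl.camera_info(n); f=210/np.tan(np.radians(i["vfov"])/2)
    if "extrinsics" in i: T=np.array(i["extrinsics"])
    else:
        s=ctrl.observe(); q=s["eef_rot"]; B=np.eye(4)
        B[:3,:3]=R.from_quat([q[1],q[2],q[3],q[0]]).as_matrix(); B[:3,3]=s["eef_pos"]; T=B@np.array(i["hand_eye"])
    return f,i["cx"],i["cy"],T
def ray(c,u,v,z):
    f,cx,cy,T=c; d=T[:3,:3]@np.array([(u-cx)/f,(v-cy)/f,1]); o=T[:3,3]
    return o+d*(z-o[2])/d[2]
def proj(c,p):
    f,cx,cy,T=c; q=T[:3,:3].T@(np.array(p)-T[:3,3]); return np.array([cx+f*q[0]/q[2],cy+f*q[1]/q[2]])
E
python3 - <<'E'
from h import *
for n in ("top","side"):
    im=ctrl.capture(n); cv2.imwrite(f"pics/{n}0.png",im)
    c=cam(n); print(n,c[0],c[1],c[2],c[3].round(3).tolist())
    for l in "gauge jaw tray tray_lip pot cassette empty_pot timer pouch marker lid pump stamp tape".split():
        r=ctrl.spot_in(n,l)
        print(l,[(np.round(x["rect"]).astype(int).tolist(),round(x["confidence"],2)) for x in r[:2]])
s=ctrl.observe(); print({k:np.round(v,3).tolist() for k,v in s.items()})
E
```

```text
top 543.3830268369982 283.92334483557516 205.82062728442065 [[0.016, -0.983, 0.18, 0.314], [-1.0, -0.02, -0.023, 0.088], [0.026, -0.18, -0.983, 1.391], [0.0, 0.0, 0.0, 1.0]]
gauge [([297, 245, 372, 280], 0.61)]
jaw [([311, 242, 330, 277], 0.77)]
tray [([286, 243, 347, 268], 0.82), ([309, 193, 357, 202], 0.32)]
tray_lip [([289, 243, 344, 266], 0.58)]
pot [([316, 242, 329, 278], 0.66), ([336, 250, 363, 264], 0.48)]
cassette [([285, 243, 344, 269], 0.71), ([340, 235, 366, 284], 0.63)]
empty_pot [([238, 243, 259, 266], 0.58), ([155, 151, 184, 173], 0.23)]
timer [([172, 194, 201, 219], 0.59)]
pouch [([215, 188, 248, 209], 0.84), ([287, 243, 344, 267], 0.34)]
marker [([309, 192, 359, 202], 0.61), ([295, 244, 368, 281], 0.38)]
lid [([264, 188, 290, 209], 0.84), ([299, 243, 372, 279], 0.23)]
pump [([408, 219, 448, 254], 0.92), ([121, 168, 152, 196], 0.42)]
stamp [([154, 152, 181, 173], 0.74)]
tape [([171, 192, 200, 223], 0.71), ([125, 168, 153, 195], 0.69)]
side 407.524499509426 275.5758501912912 212.70668990294706 [[-0.999, -0.012, 0.042, 0.524], [-0.041, 0.565, -0.824, 0.864], [-0.014, -0.
[... 363 characters left out ...]
84)]
timer [([256, 286, 298, 319], 0.59)]
pouch [([253, 251, 278, 279], 0.84)]
marker [([263, 188, 270, 214], 0.68)]
lid [([255, 224, 275, 240], 0.66)]
pump [([296, 115, 316, 166], 0.76)]
stamp [([253, 222, 278, 237], 0.72), ([197, 288, 221, 333], 0.65)]
tape [([209, 339, 256, 382], 0.84), ([310, 179, 334, 190], 0.43)]
{'clock': 1.5, 'joint_positions': [1.197, 0.314, -0.047, 1.21, -0.0, 1.571], 'joint_vel': [-0.0, 0.001, 0.001, 0.001, 0.001, -0.001], 'joint_torque': [0.001, -53.945, 34.004, 0.002, 0.0, 0.0], 'eef_pos': [0.219, 0.559, 0.239], 'eef_rot': [0.0, 0.186, 0.983, -0.0], 'contact_force': [0.01, 0.448, -0.332], 'moment': [0.008, -0.005, 0.016], 'grasp_force': 0.0, 'finger_gap': 0.085}
```

```bash
python3 - <<'E'
import cv2
a=cv2.imread("pics/top0.png")[140:300,110:460]; cv2.imwrite("pics/a.png",cv2.resize(a,(788,360),interpolation=cv2.INTER_CUBIC))
a=cv2.imread("pics/side0.png")[100:400,180:430]; cv2.imwrite("pics/b.png",cv2.resize(a,(500,600),interpolation=cv2.INTER_CUBIC))
E
```

```text
(no output)
```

View pics/a.png

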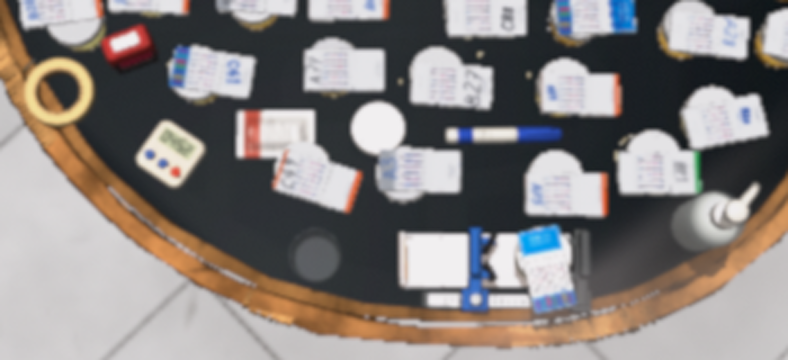

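View pics/b.png

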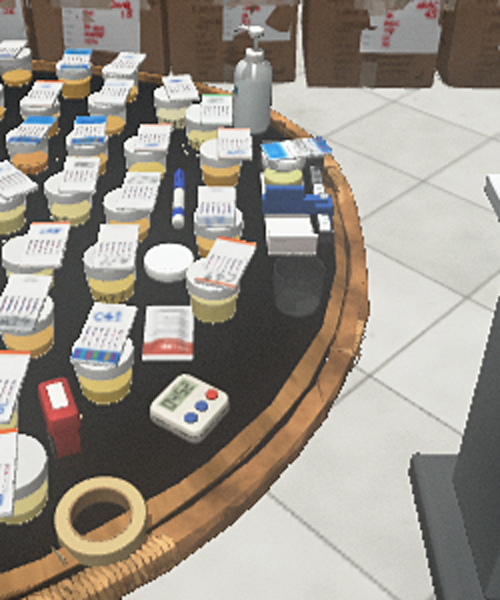

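```bash
python3 - <<'E'
from h import *
c=cam("top"); s=cam("side")
def p(n,cc,u,v,z): print(n,ray(cc,u,v,z).round(3))
p("empty top",c,249,254.5,.045); p("empty side bottom centre",s,331,255,.0); p("empty rim side c",s,330,233,.052)
p("lip top L",c,288,243.5,.03);p("lip L bot",c,288.5,267,.03)
p("jaw plate top end",c,319,242,.05);p("jaw plate bot",c,321,277,.02)
p("fixed",c,369,243,.05);
p("timer",c,186,208,.018); p("lidspare",c,278,197,.015); p("pot near",c,250,218,.06); p("pouch",c,231,199,.007); p("stamp",c,167,161,.07)
p("cass L",c,341,240,.06); p("cass bot",c,366,279,.06)
p("side lip topL",s,313.5,210,.03);p("side lip topR",s,338,211,.03)
i=ctrl.camera_info("wrist"); print(i)
E
```

```text
empty top [0.436 0.141 0.045]
empty side bottom centre [0.436 0.151 0.   ]
empty rim side c [0.44  0.137 0.052]
lip top L [0.467 0.044 0.03 ]
lip L bot [0.408 0.042 0.03 ]
jaw plate top end [ 0.47  -0.032  0.05 ]
jaw plate bot [ 0.385 -0.04   0.02 ]
fixed [ 0.47  -0.157  0.05 ]
timer [0.555 0.306 0.018]
lidspare [0.589 0.071 0.015]
pot near [0.525 0.14  0.06 ]
pouch [0.583 0.193 0.007]
stamp [0.664 0.35  0.07 ]
cass L [ 0.475 -0.086  0.06 ]
cass bot [ 0.38  -0.147  0.06 ]
side lip topL [0.472 0.014 0.03 ]
side lip topR [0.411 0.017 0.03 ]
{'vfov': 61.848899421464836, 'cx': 276.6547882239315, 'cy': 209.16678323415184, 'hand_eye': array([[ 3.23761993e-04, -9.51872798e-01, -3.06493185e-01,
         7.82318892e-02],
       [ 9.99999884e-01,  1.98930343e-04,  4.38527121e-04,
         7.41122226e-04],
       [-3.56451243e-04, -3.06493291e-01,  9.51872752e-01,
        -1.35109549e-01],
       [ 0.00000000e+00,  0.00000000e+00,  0.00000000e+00,
         1.00000000e+00]])}
```

apply_moves(rows=[[[0.4,-0.88,0,0,0,0.29,-1],[0.4,-0.88,0,0,0,0.29,-1],[0.4,-0.88,0,0,0,0.29,-1],[0.4,-0.88,0,0,0,0.29,-1],[0.4,-0.88,0,0,0,0.29,-1],[0.4,-0.88,0,0,0,0.29,-1],[0.4,-0.88,0,0,0,0.29,-1]]])

```text
clock: 2.08
eef_pos: [0.3315, 0.3105, 0.2395]
eef_rot: [0.0, 0.084, 0.996, 0.0]
contact_force: [0.5, 0.7, 0.1]
finger_gap: 0.0852
grasp_force: 0.0
```

apply_moves(rows=[[[0.4,-0.88,0,0,0,0.29,-1],[0.4,-0.88,0,0,0,0.29,-1],[0.4,-0.88,0,0,0,0.29,-1],[0.4,-0.88,0,0,0,0.29,-1],[0.4,-0.88,0,0,0,0.29,-1],[0.4,-0.88,0,0,0,0.26,-1],[0,0,0,0,0,0,-1],[0,0,0,0,0,0,-1]]])

```text
clock: 2.75
eef_pos: [0.4277, 0.0993, 0.2394]
eef_rot: [0.0, 0.002, 1.0, 0.0]
contact_force: [0.2, 0.8, 0.5]
finger_gap: 0.0856
grasp_force: 0.0
```

```bash
python3 - <<'E'
from h import *
s=ctrl.observe(); print(s["clock"],s["eef_pos"],s["eef_rot"])
im=ctrl.capture("wrist"); cv2.imwrite("pics/w0.png",im); cv2.imwrite("pics/w0b.png",cv2.resize(im,(800,600),interpolation=cv2.INTER_CUBIC))
for l in "jaw tray_lip empty_pot pot cassette".split():
    r=ctrl.spot_in("wrist",l); print(l,[(np.round(x["rect"],1).tolist(),round(x["confidence"],2)) for x in r[:2]])
E
```

```text
2.75 [0.42768774 0.09926726 0.2394123 ] [1.15270450e-04 2.40031400e-03 9.99997104e-01 1.32791019e-04]
jaw [([113.5, 132.6, 158.0, 226.5], 0.73)]
tray_lip [([61.0, 159.3, 226.5, 216.3], 0.71)]
empty_pot [([285.7, 160.6, 347.8, 224.1], 0.8), ([418.0, 248.9, 492.3, 313.8], 0.51)]
pot [([17.9, 168.3, 106.4, 225.1], 0.82)]
cassette [([0.6, 137.7, 85.9, 238.9], 0.55)]
```

View pics/w0b.png

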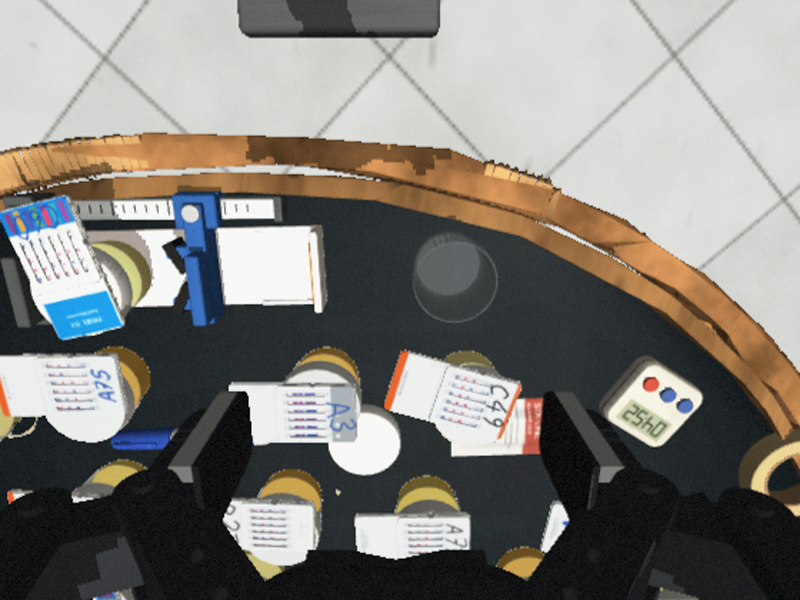

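```bash
python3 - <<'E'
from h import *
c=cam("wrist")
k=.7
def p(n,u,v,z): print(n,ray(c,u*k,v*k,z).round(4))
p("rim c",455,278.5,.052);p("rim l",413,278,.052);p("rim r",497,278,.052);p("base c",447,263,0)
p("lip o near",323,226,.03);p("lip o far",327,311,.03)
p("jaw far end R",220,323,.05);p("jaw near R",218,245,.05)
p("beam end far",282,220,.015);p("beam end near",281,198,.015);p("beam far 80",80,220,.015)
p("pot A3 x front",330,350,.055)
im=cv2.imread("pics/w0.png")
a=im[125:245,0:240]; cv2.imwrite("pics/w0c.png",cv2.resize(a,(800,400),interpolation=cv2.INTER_CUBIC))
E
```

```text
rim c [0.4382 0.1429 0.052 ]
rim l [0.4379 0.1148 0.052 ]
rim r [0.4377 0.1709 0.052 ]
base c [0.4403 0.1427 0.    ]
lip o near [0.4069 0.053  0.03  ]
lip o far [0.4691 0.0534 0.03  ]
jaw far end R [ 0.4711 -0.0181  0.05  ]
jaw near R [ 0.4163 -0.0137  0.05  ]
beam end far [0.4052 0.0216 0.015 ]
beam end near [0.3897 0.0219 0.015 ]
beam far 80 [ 0.4057 -0.1233  0.015 ]
pot A3 x front [0.4889 0.0579 0.055 ]
```

View pics/w0c.png

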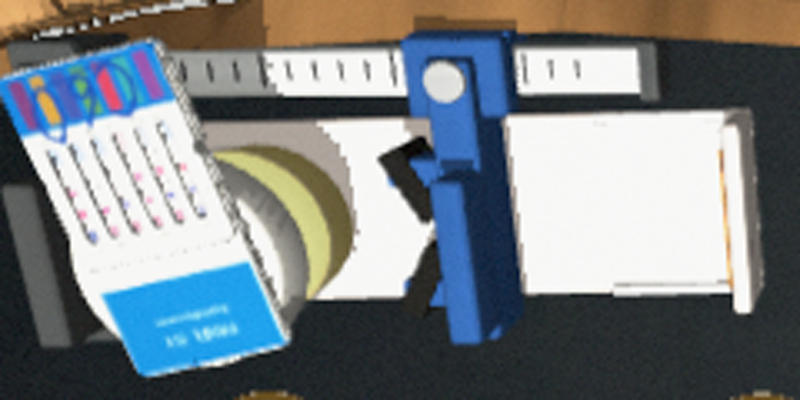

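```bash
python3 - <<'E'
from h import *
c=cam("wrist")
def p(n,u,v,z): print(n,ray(c,u/3.3333,125+v/3.3333,z).round(4))
p("lip top outer near",748,112,.03);p("lip top outer far",753,312,.03);p("lip inner near",722,120,.03);p("lip inner far",736,312,.03)
p("jaw top outer near",466,185,.05);p("jaw top outer far",486,342,.05);p("jaw bot outer",524,290,.01);p("jaw top inner far",451,344,.05)
p("fix outer near",5,188,.05);p("fix outer far",42,346,.05);p("beam end top",655,45,.018);p("end low",655,100,.018)
p("tray near edge L",330,120,.004);p("tray near edge R",715,112,.004);p("tray far",345,300,.004);p("tray far R",600,296,.004)
p("beam far L",300,97,.015);p("beam far R",630,97,.015)
p("pot body right",355,220,.0)
E
```

```text
lip top outer near [0.4073 0.0513 0.03  ]
lip top outer far [0.4701 0.0502 0.03  ]
lip inner near [0.4097 0.0435 0.03  ]
lip inner far [0.4701 0.0449 0.03  ]
jaw top outer near [ 0.425  -0.0267  0.05  ]
jaw top outer far [ 0.4727 -0.0263  0.05  ]
jaw bot outer [ 0.4697 -0.0277  0.01  ]
jaw top inner far [ 0.4733 -0.0368  0.05  ]
fix outer near [ 0.4262 -0.1579  0.05  ]
fix outer far [ 0.4743 -0.1583  0.05  ]
beam end top [0.3892 0.0224 0.018 ]
end low [0.4058 0.0213 0.018 ]
tray near edge L [ 0.4147 -0.0859  0.004 ]
tray near edge R [0.4118 0.037  0.004 ]
tray far [ 0.4753 -0.0901  0.004 ]
tray far R [ 0.4737 -0.0047  0.004 ]
beam far L [ 0.4057 -0.0885  0.015 ]
beam far R [0.4054 0.013  0.015 ]
pot body right [ 0.4487 -0.0848  0.    ]
```

apply_moves(rows=[[[0.28,0.55,-0.8,0,0,0,-1],[0,0.54,-0.9,0,0,0,-1],[0,0,-1,0,0,0,-1],[0,0,-1,0,0,0,-1],[0,0,-0.9,0,0,0,-1],[0,0,-0.5,0,0,0,-1],[0,0,-0.2,0,0,0,-1],[0,0,0,0,0,0,-1]]])

```text
clock: 3.72
eef_pos: [0.4364, 0.1447, 0.0259]
eef_rot: [-0.002, -0.001, 1.0, -0.001]
contact_force: [-1.0, -1.3, -0.7]
finger_gap: 0.0852
grasp_force: 0.0
```

apply_moves(rows=[[[0,0,0,0,0,0,0.2],[0,0,0,0,0,0,0.4],[0,0,0,0,0,0,0.6],[0,0,0,0,0,0,1],[0,0,0,0,0,0,1],[0,0,0,0,0,0,1]]], force=20)

```text
clock: 4.22
eef_pos: [0.44, 0.1451, 0.0296]
eef_rot: [0.002, -0.0, 1.0, 0.001]
contact_force: [-1.1, -0.4, 7.0]
finger_gap: 0.0559
grasp_force: 20.6
```

apply_moves(rows=[[[0,0,0.3,0,0,0,1],[0,0,0.9,0,0,0,1],[0,0.2,0.8,0,0,0,1],[0,0.6,0,0,0,0,1],[0.1,0.7,0,0,0,0,1],[0.3,0.7,0,0,0,0,1],[0.4,0.4,0,0,0,0,1],[0.1,0.05,0,0,0,0,1]]])

```text
clock: 4.88
eef_pos: [0.4775, 0.2541, 0.1096]
eef_rot: [0.003, -0.001, 1.0, 0.002]
contact_force: [0.9, -0.8, -0.6]
finger_gap: 0.0564
grasp_force: 21.7
```

apply_moves(rows=[[[0,0,-0.4,0,0,0,1],[0,0,-0.7,0,0,0,1],[0,0,-0.5,0,0,0,1],[0,0,-0.25,0,0,0,1],[0,0,-0.05,0,0,0,1],[0,0,0,0,0,0,1],[0,0,0,0,0,0,1]]])

```text
clock: 5.47
eef_pos: [0.4752, 0.2507, 0.0329]
eef_rot: [0.001, 0.0, 1.0, 0.0]
contact_force: [0.6, 0.5, -0.9]
finger_gap: 0.056
grasp_force: 21.7
```

apply_moves(rows=[[[0,0,-0.04,0,0,0,1],[0,0,-0.04,0,0,0,1],[0,0,0,0,0,0,1]]])

```text
clock: 5.72
eef_pos: [0.4754, 0.2509, 0.0296]
eef_rot: [0.001, -0.0, 1.0, 0.001]
contact_force: [-1.1, -1.3, 4.1]
finger_gap: 0.056
grasp_force: 22.1
```

apply_moves(rows=[[[0,0,0,0,0,0,0.2],[0,0,0,0,0,0,-0.2],[0,0,0,0,0,0,-0.6],[0,0,0,0,0,0,-1],[0,0,0,0,0,0,-1],[0,0,0.3,0,0,0,-1],[0,0,0.8,0,0,0,-1],[0,0,1,0,0,0,-1]]])

```text
clock: 6.38
eef_pos: [0.4717, 0.249, 0.1105]
eef_rot: [-0.003, -0.0, 1.0, -0.002]
contact_force: [0.5, 1.0, 0.5]
finger_gap: 0.0853
grasp_force: 0.0
```

apply_moves(rows=[[[0,-0.3,0.9,0,0,0,1],[-0.2,-0.9,0.2,0,0,0,1],[-0.2,-1,0,0,0,0,1],[-0.2,-1,0,0,0,0,1],[-0.2,-1,0,0,0,0,1],[0,-1,0,0,0,0,1],[0,-0.75,0,0,0,0,1],[0,0,0,0,0,0,1]]])

```text
clock: 7.05
eef_pos: [0.4417, 0.008, 0.1564]
eef_rot: [-0.0, 0.003, 1.0, -0.001]
contact_force: [0.3, 0.3, 0.1]
finger_gap: -0.0002
grasp_force: 0.0
```

apply_moves(rows=[[[0,0,0,0,0,0,1],[0,0,0,0,0,0,1]]])

```text
clock: 7.22
eef_pos: [0.4422, 0.0125, 0.1563]
eef_rot: [-0.0, 0.0, 1.0, 0.0]
contact_force: [0.1, 1.1, -0.6]
finger_gap: 0.0001
grasp_force: 0.0
```

```bash
python3 - <<'E'
from h import *
s=ctrl.observe(); print(s["clock"],s["eef_pos"],s["eef_rot"],s["finger_gap"])
im=ctrl.capture("wrist"); cv2.imwrite("pics/w1.png",im); cv2.imwrite("pics/w1b.png",cv2.resize(im,(800,600),interpolation=cv2.INTER_CUBIC))
E
```

```text
7.2167 [0.44222788 0.01253268 0.15631024] [-7.28251883e-05  2.18060967e-04  9.99999945e-01  2.41068419e-04] 6.925518673216249e-05
```

View pics/w1b.png

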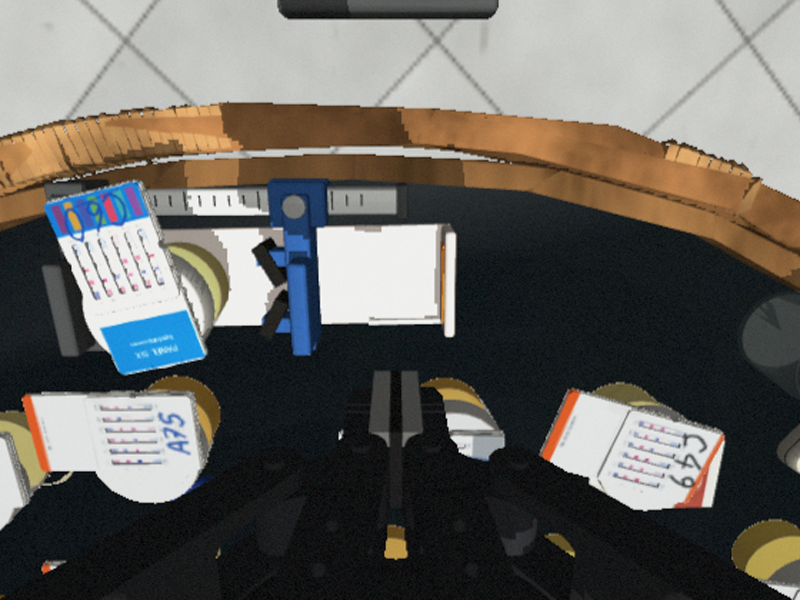

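```bash
python3 - <<'E'
from h import *
c=cam("wrist"); k=.7
def p(n,u,v,z): print(n,ray(c,u*k,v*k,z).round(4))
p("jaw outer near",306,264,.05);p("jaw outer far",313,353,.05);p("jaw bot",319,330,.01)
p("lip inner near",443,235,.03);p("lip inner far",445,336,.03);p("lip out near",455,233,.03);p("lip out far",455,336,.03)
p("fix outer near",43,266,.05);p("fix outer far",62,357,.05);p("beam end",406,215,.018)
p("tray nearL",160,228,.004);p("tray nearR",435,225,.004);p("tray far L",250,326,.004);p("tray far R",440,322,.004)
p("rim",790,333,.052)
E
```

```text
jaw outer near [ 0.424  -0.0305  0.05  ]
jaw outer far [ 0.472  -0.0293  0.05  ]
jaw bot [ 0.4747 -0.0321  0.01  ]
lip inner near [0.4132 0.0389 0.03  ]
lip inner far [0.4705 0.0418 0.03  ]
lip out near [0.4121 0.0452 0.03  ]
lip out far [0.4704 0.0474 0.03  ]
fix outer near [ 0.4251 -0.1609  0.05  ]
fix outer far [ 0.4744 -0.1614  0.05  ]
beam end [0.4045 0.0196 0.018 ]
tray nearL [ 0.4141 -0.1218  0.004 ]
tray nearR [0.4122 0.0367 0.004 ]
tray far L [ 0.4745 -0.0753  0.004 ]
tray far R [0.4718 0.0412 0.004 ]
rim [0.4597 0.2167 0.052 ]
```

apply_moves(rows=[[[0,-0.15,-0.3,0,0,0,1],[0,0,-0.7,0,0,0,1],[0,0,-0.8,0,0,0,1],[0,0,-0.7,0,0,0,1],[0,0,-0.4,0,0,0,1],[0,0,-0.2,0,0,0,1],[0,0,0,0,0,0,1]]])

```text
clock: 7.85
eef_pos: [0.4408, 0.0075, 0.0308]
eef_rot: [-0.002, -0.001, 1.0, 0.0]
contact_force: [-0.6, -0.5, 0.4]
finger_gap: -0.0
grasp_force: 0.0
```

apply_moves(rows=[[[0,-0.1,0,0,0,0,1],[0,-0.1,0,0,0,0,1],[0,-0.05,0,0,0,0,1],[0,0,0,0,0,0,1],[0,0,0,0,0,0,1]]])

```text
clock: 8.27
eef_pos: [0.443, -0.0039, 0.0332]
eef_rot: [0.001, 0.0, 1.0, 0.0]
contact_force: [1.2, -0.6, -0.7]
finger_gap: 0.0001
grasp_force: 0.0
```

apply_moves(rows=[[[0,-0.05,0,0,0,0,1],[0,-0.05,0,0,0,0,1],[0,-0.05,0,0,0,0,1],[0,-0.05,0,0,0,0,1],[0,-0.05,0,0,0,0,1],[0,-0.05,0,0,0,0,1],[0,-0.05,0,0,0,0,1],[0,-0.05,0,0,0,0,1]]])

```text
clock: 8.93
eef_pos: [0.4422, -0.0194, 0.0323]
eef_rot: [-0.0, -0.0, 1.0, 0.001]
contact_force: [-0.7, 2.8, 0.4]
finger_gap: 0.0
grasp_force: 1.3
```

apply_moves(rows=[[[0,-0.05,0,0,0,0,1],[0,-0.05,0,0,0,0,1],[0,-0.05,0,0,0,0,1],[0,-0.05,0,0,0,0,1]]])

```text
clock: 9.27
eef_pos: [0.4423, -0.0276, 0.0323]
eef_rot: [-0.0, -0.0, 1.0, 0.0]
contact_force: [-0.4, 3.7, 0.1]
finger_gap: 0.0
grasp_force: 1.3
```

```bash
python3 - <<'E'
from h import *
s=ctrl.observe(); print(s["clock"],s["eef_pos"],s["eef_rot"],s["contact_force"])
im=ctrl.capture("wrist"); cv2.imwrite("pics/w2.png",im); cv2.imwrite("pics/w2b.png",cv2.resize(im,(800,600),interpolation=cv2.INTER_CUBIC))
E
```

```text
9.2667 [ 0.44225462 -0.02760494  0.03233935] [-2.66681986e-05 -1.58984376e-04  9.99999967e-01  1.97623480e-04] [-0.38253088  3.65850613  0.13814529]
```

View pics/w2b.png

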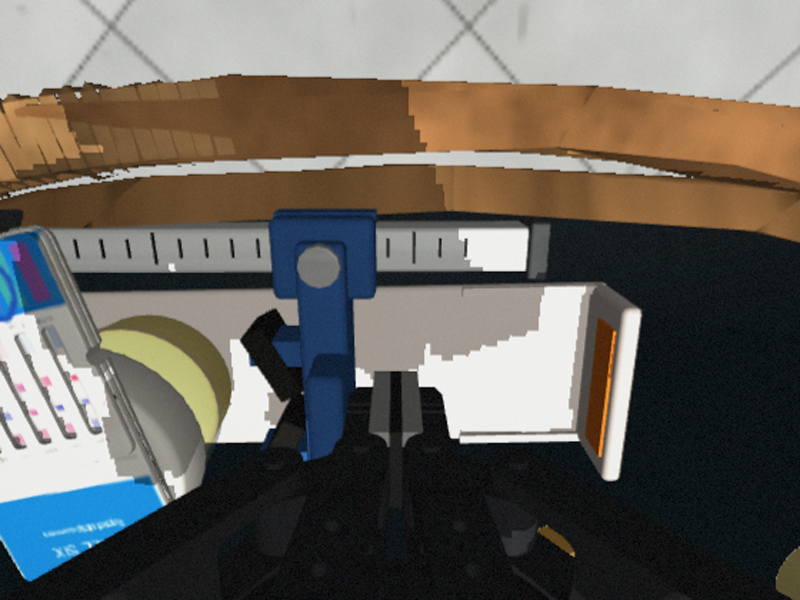

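```bash
python3 - <<'E'
from h import *
f,cx,cy,T2=cam("wrist"); c2=(f,cx,cy,T2); k=.7
T1=T2.copy(); T1[:3,3]+=np.array([.44222788,.01253268,.15631024])-np.array([.44225462,-.02760494,.03233935]); c1=(f,cx,cy,T1)
for z in (.02,.03,.04):
  print(z,"w1 block L,R",ray(c1,269*k,222*k,z)[:2].round(4),ray(c1,328*k,222*k,z)[:2].round(4),"w2",ray(c2,270*k,290*k,z)[:2].round(4),ray(c2,377*k,290*k,z)[:2].round(4))
print("beam end",ray(c1,406*k,215*k,.018).round(4),ray(c2,549*k,250*k,.018).round(4),ray(c2,549*k,278*k,.018).round(4))
print("screw",ray(c1,293*k,207*k,.03).round(4),ray(c2,319*k,266*k,.03).round(4))
print("lip in",ray(c2,625*k,310*k,.03).round(4),ray(c2,604*k,478*k,.03).round(4),"out",ray(c2,640*k,312*k,.03).round(4),ray(c2,618*k,478*k,.03).round(4))
for z in (.015,.025,.03,.035,.05): print("plate/pot",z,ray(c2,353*k,372*k,z).round(4),"pot edge",ray(c2,231*k,388*k,z).round(4),"V pad",ray(c2,240*k,340*k,z).round(4),"finger",ray(c2,335*k,400*k,z).round(4))
E
```

```text
0.02 w1 block L,R [ 0.4079 -0.0556] [ 0.4079 -0.0236] w2 [ 0.4089 -0.0658] [ 0.4089 -0.0329]
0.03 w1 block L,R [ 0.4063 -0.0531] [ 0.4063 -0.0223] w2 [ 0.4059 -0.0632] [ 0.4059 -0.0325]
0.04 w1 block L,R [ 0.4047 -0.0506] [ 0.4047 -0.0209] w2 [ 0.4029 -0.0606] [ 0.4029 -0.0322]
beam end [0.4044 0.0187 0.018 ] [0.3968 0.0194 0.018 ] [0.4056 0.0203 0.018 ]
screw [ 0.3985 -0.0401  0.03  ] [ 0.3988 -0.0489  0.03  ]
lip in [0.412  0.0394 0.03  ] [0.4699 0.0408 0.03  ] out [0.4126 0.0439 0.03  ] [0.4699 0.0453 0.03  ]
plate/pot 0.015 [ 0.4392 -0.0415  0.015 ] pot edge [ 0.4452 -0.083   0.015 ] V pad [ 0.4276 -0.0783  0.015 ] finger [ 0.4498 -0.0479  0.015 ]
plate/pot 0.025 [ 0.4343 -0.0406  0.025 ] pot edge [ 0.4399 -0.0794  0.025 ] V pad [ 0.4235 -0.075   0.025 ] finger [ 0.4442 -0.0466  0.025 ]
plate/pot 0.03 [ 0.4318 -0.0401  0.03  ] pot edge [ 0.4372 -0.0775  0.03  ] V pad [ 0.4214 -0.0733  0.03  ] finger [ 0.4414 -0.0459  0.03  ]
plate/pot 0.035 [ 0.4294 -0.0396  0.035 ] pot edge [ 0.4346 -0.0757  0.035 ] V pad [ 0.4193 -0.0716  0.035 ] finger [ 0.4386 -0.0452  0.035 ]
plate/pot 0.05 [ 0.422  -0.0382  0.05  ] pot edge [ 0.4266 -0.0702  0.05  ] V pad [ 0.4131 -0.0666  0.05  ] finger [ 0.4301 -0.0432  0.05  ]
```

apply_moves(rows=[[[0,-0.05,0,0,0,0,1],[0,-0.05,0,0,0,0,1],[0,-0.05,0,0,0,0,1],[0,-0.05,0,0,0,0,1],[0,-0.05,0,0,0,0,1],[0,-0.025,0,0,0,0,1]]])

```text
clock: 9.82
eef_pos: [0.4423, -0.0389, 0.0324]
eef_rot: [0.0, -0.0, 1.0, -0.0]
contact_force: [-0.1, 3.4, -0.9]
finger_gap: 0.0004
grasp_force: 1.3
```

apply_moves(rows=[[[0,-0.025,0,0,0,0,1],[0,-0.025,0,0,0,0,1]]])

```text
clock: 9.98
eef_pos: [0.4423, -0.0407, 0.0324]
eef_rot: [-0.0, -0.0, 1.0, 0.0]
contact_force: [0.3, 2.5, 0.0]
finger_gap: 0.0
grasp_force: 1.3
```

apply_moves(rows=[[[0,-0.02,0,0,0,0,1],[0,-0.02,0,0,0,0,1]]])

```text
clock: 10.15
eef_pos: [0.4423, -0.0423, 0.0324]
eef_rot: [0.0, -0.0, 1.0, -0.0]
contact_force: [0.7, 2.3, -1.0]
finger_gap: 0.0002
grasp_force: 1.3
```

```bash
python3 - <<'E'
from h import *
im=ctrl.capture("wrist"); cv2.imwrite("pics/w3.png",im); cv2.imwrite("pics/w3b.png",cv2.resize(im[190:350,0:280],(790,452),interpolation=cv2.INTER_CUBIC))
E
```

```text
(no output)
```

View pics/w3b.png

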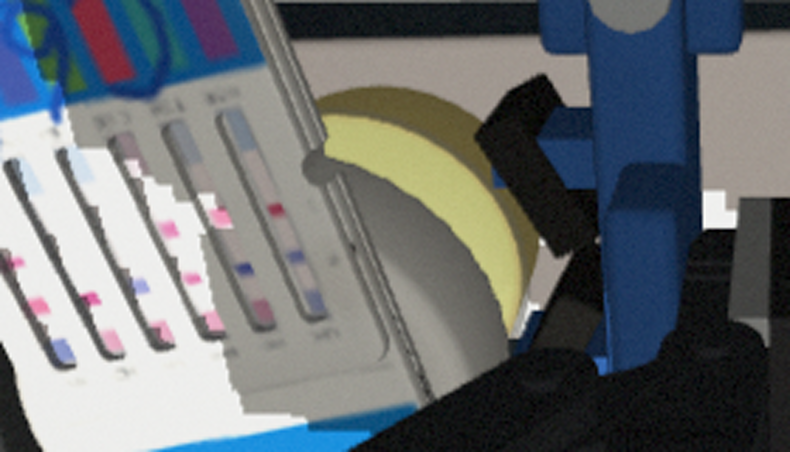

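apply_moves(rows=[[[0,-0.015,0,0,0,0,1],[0,0,0,0,0,0,1]]])

```text
clock: 10.37
eef_pos: [0.4423, -0.0429, 0.0324]
eef_rot: [-0.0, -0.0, 1.0, -0.0]
contact_force: [0.6, 2.3, -0.9]
finger_gap: 0.0002
grasp_force: 1.0
```

apply_moves(rows=[[[0,-0.015,0,0,0,0,1],[0,0,0,0,0,0,1]]])

```text
clock: 10.53
eef_pos: [0.4423, -0.0435, 0.0324]
eef_rot: [0.0, -0.0, 1.0, -0.0]
contact_force: [0.2, 2.8, -0.7]
finger_gap: -0.0002
grasp_force: 1.1
```

```bash
python3 - <<'E'
from h import *
s=ctrl.observe(); print(s["clock"],s["eef_pos"],s["contact_force"])
im=ctrl.capture("wrist"); cv2.imwrite("pics/w4.png",im)
a=cv2.imread("pics/w3.png")
# shift of patches between w3 and w4: jaw (V pad) static wrt camera; pot + beam shift
def sh(n,r):
    x0,y0,x1,y1=r; t=a[y0:y1,x0:x1]; m=cv2.matchTemplate(im[y0-8:y1+8,max(x0-14,0):x1+14],t,cv2.TM_CCOEFF_NORMED); _,v,_,l=cv2.minMaxLoc(m); print(n,l[0]-min(14,x0),l[1]-8,round(v,3))
sh("cassette",(20,230,130,310)); sh("beamticks",(60,155,170,190)); sh("block",(190,150,265,200))
sh("pot edge",(120,222,172,262)); sh("vpad",(172,215,212,282))
E
```

```text
10.5333 [ 0.44231923 -0.04346706  0.03236757] [ 0.16820892  2.80307487 -0.73089522]
cassette 4 0 0.945
beamticks 3 0 0.963
block 0 0 0.992
pot edge 1 -1 0.976
vpad 0 0 0.968
```

apply_moves(rows=[[[0,-0.015,0,0,0,0,1],[0,0,0,0,0,0,1]]])

```text
clock: 10.75
eef_pos: [0.4423, -0.044, 0.0323]
eef_rot: [-0.0, -0.0, 1.0, -0.0]
contact_force: [1.2, 3.1, -0.8]
finger_gap: 0.0002
grasp_force: 1.1
```

apply_moves(rows=[[[0,-0.015,0,0,0,0,1],[0,0,0,0,0,0,1]]])

```text
clock: 10.92
eef_pos: [0.4423, -0.0446, 0.0324]
eef_rot: [0.0, -0.0, 1.0, 0.0]
contact_force: [0.3, 2.5, -0.8]
finger_gap: -0.0001
grasp_force: 1.2
```

```bash
cat >> h.py <<'E'
def track(fa,fb):
    a=cv2.imread(fa).astype(np.float32); b=cv2.imread(fb).astype(np.float32)
    A=cv2.cvtColor(a,cv2.COLOR_BGR2GRAY);B=cv2.cvtColor(b,cv2.COLOR_BGR2GRAY)
    for n,(x0,y0,x1,y1) in dict(cass=(20,300,120,335),cassmid=(60,230,120,300),beam=(60,155,170,190),block=(190,150,265,200),lid=(120,255,175,310),body=(120,222,172,262)).items():
        w=cv2.createHanningWindow((x1-x0,y1-y0),cv2.CV_32F); (dx,dy),r=cv2.phaseCorrelate(A[y0:y1,x0:x1].copy(),B[y0:y1,x0:x1].copy(),w); print(n,round(dx,2),round(dy,2),round(r,2))
E
python3 - <<'E'
from h import *
s=ctrl.observe(); print(s["clock"],s["eef_pos"],s["contact_force"])
cv2.imwrite("pics/w5.png",ctrl.capture("wrist"))
track("pics/w3.png","pics/w4.png"); print(); track("pics/w4.png","pics/w5.png")
E
```

```text
10.9167 [ 0.44230378 -0.04463842  0.03237746] [ 0.34769032  2.52457043 -0.76096324]
cass 3.29 0.04 0.58
cassmid 3.81 0.05 0.73
beam 2.66 0.2 1.03
block 0.46 0.02 1.02
lid 3.55 0.3 0.78
body 2.65 -0.25 0.54

cass 3.3 -0.14 0.96
cassmid 3.62 0.11 0.59
beam 2.72 0.02 1.0
block 0.49 0.1 0.95
lid 3.09 -0.06 0.93
body 1.81 -0.35 0.5
```

apply_moves(rows=[[[0,-0.015,0,0,0,0,1],[0,0,0,0,0,0,1]]])

```text
clock: 11.13
eef_pos: [0.4423, -0.0452, 0.0324]
eef_rot: [0.0, -0.0, 1.0, 0.0]
contact_force: [1.0, 2.2, -0.8]
finger_gap: -0.0
grasp_force: 1.4
```

apply_moves(rows=[[[0,-0.015,0,0,0,0,1],[0,0,0,0,0,0,1]]])

```text
clock: 11.3
eef_pos: [0.4423, -0.0457, 0.0324]
eef_rot: [0.0, -0.0, 1.0, 0.0]
contact_force: [0.4, 2.7, -1.4]
finger_gap: -0.0002
grasp_force: 1.5
```

```bash
python3 - <<'E'
from h import *
s=ctrl.observe(); print(s["clock"],s["eef_pos"],s["contact_force"])
cv2.imwrite("pics/w6.png",ctrl.capture("wrist"))
track("pics/w5.png","pics/w6.png")
a=cv2.imread("pics/w6.png"); cv2.imwrite("pics/w6b.png",cv2.resize(a[200:330,100:260],(738,600),interpolation=cv2.INTER_CUBIC))
E
```

```text
11.3 [ 0.44229625 -0.0457477   0.03237704] [ 0.41108129  2.73183836 -1.35225379]
cass 1.34 -0.61 0.63
cassmid 2.1 -0.4 0.76
beam 2.87 -0.07 1.03
block 0.53 -0.12 0.99
lid 1.77 0.08 1.09
body 0.48 -0.53 0.7
```

View pics/w6b.png

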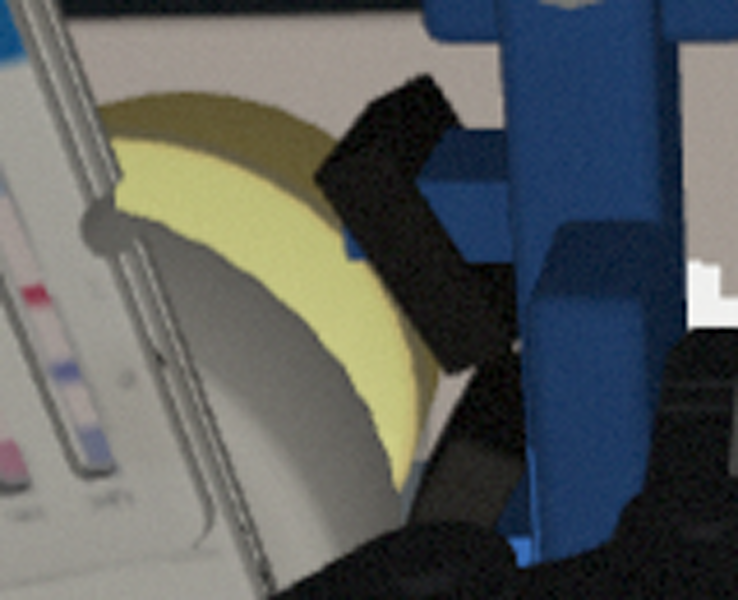

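apply_moves(rows=[[[0,0.2,0,0,0,0,1],[0,0.5,0,0,0,0,1],[0,0.4,0,0,0,0,1],[0,0,0.8,0,0,0,1],[0,0,0.8,0,0,0,0],[0,0.6,0,0,0,0,-0.4],[0,0.52,0,0,0,0,-0.4],[0,0,0,0,0,0,-0.4]]])

```text
clock: 12.02
eef_pos: [0.4429, 0.0452, 0.0973]
eef_rot: [0.001, -0.001, 1.0, 0.0]
contact_force: [0.6, -0.1, 1.2]
finger_gap: 0.0486
grasp_force: 0.0
```

apply_moves(rows=[[[0,0,-0.4,0,0,0,-0.4],[0,0,-0.8,0,0,0,-0.4],[0,0,-0.5,0,0,0,-0.4],[0,0,-0.2,0,0,0,-0.4],[0,0,-0.08,0,0,0,-0.4],[0,0,0,0,0,0,-0.4]]])

```text
clock: 12.52
eef_pos: [0.4418, 0.0427, 0.0168]
eef_rot: [-0.001, 0.0, 1.0, -0.0]
contact_force: [0.2, 0.3, 0.9]
finger_gap: 0.06
grasp_force: 0.0
```

```bash
python3 - <<'E'
from h import *
s=ctrl.observe(); print(s["clock"],s["eef_pos"],s["contact_force"],s["finger_gap"])
im=ctrl.capture("wrist"); cv2.imwrite("pics/w7.png",cv2.resize(im,(700,525),interpolation=cv2.INTER_CUBIC))
E
```

```text
12.5167 [0.44176994 0.04265304 0.01683542] [0.18976277 0.3069548  0.853172  ] 0.06004285240390124
```

View pics/w7.png

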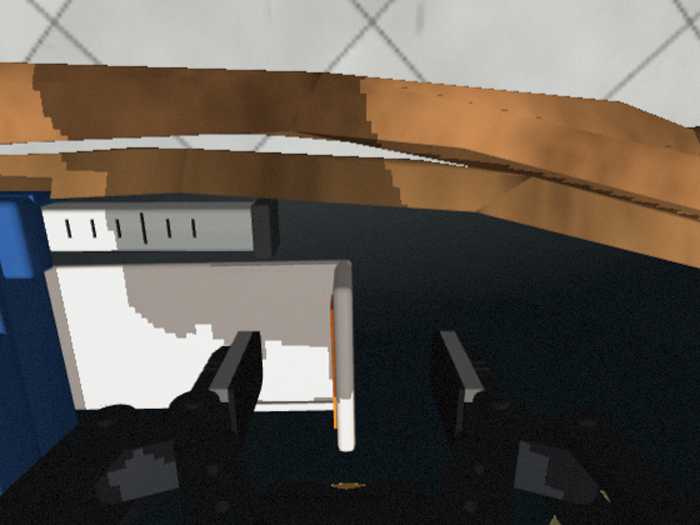

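apply_moves(rows=[[[0,0,0,0,0,0,0],[0,0,0,0,0,0,0.3],[0,0,0,0,0,0,0.6],[0,0,0,0,0,0,0.75],[0,0,0,0,0,0,0.85],[0,0,0,0,0,0,1],[0,0,0,0,0,0,1],[0,0,0,0,0,0,1]]], force=20)

```text
clock: 13.23
eef_pos: [0.443, 0.0427, 0.0177]
eef_rot: [0.001, -0.0, 1.0, -0.0]
contact_force: [-0.8, -1.8, 5.6]
finger_gap: 0.0057
grasp_force: 20.5
```

apply_moves(rows=[[[0,0.02,0.01,0,0,0,1],[0,0.05,0,0,0,0,1],[0,0.07,0,0,0,0,1],[0,0.07,0,0,0,0,1]]])

```text
clock: 13.57
eef_pos: [0.4424, 0.0511, 0.0177]
eef_rot: [0.0, 0.0, 1.0, -0.001]
contact_force: [0.5, -4.9, 5.3]
finger_gap: 0.0054
grasp_force: 20.3
```

```bash
python3 - <<'E'
from h import *
im=ctrl.capture("side"); cv2.imwrite("pics/s1.png",im); cv2.imwrite("pics/s1b.png",cv2.resize(im[140:280,270:400],(557,600),interpolation=cv2.INTER_CUBIC))
E
```

```text
(no output)
```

View pics/s1b.png

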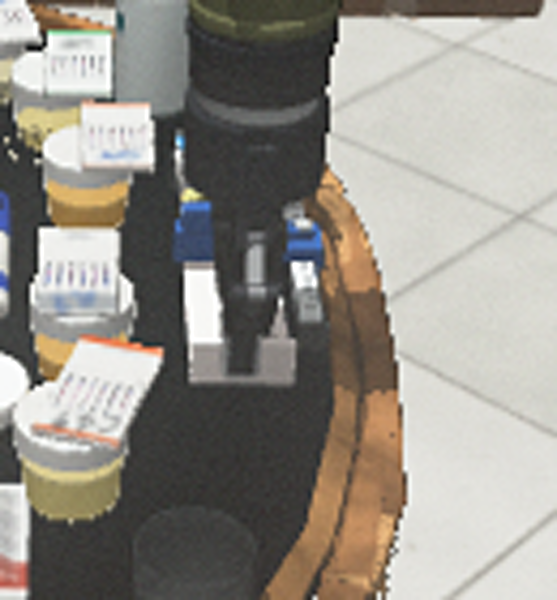

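apply_moves(rows=[[[0,0.07,0,0,0,0,1],[0,0.07,0,0,0,0,1],[0,0.07,0,0,0,0,1],[0,0.07,0,0,0,0,1],[0,0.07,0,0,0,0,1],[0,0.07,0,0,0,0,1],[0,0.07,0,0,0,0,1],[0,0.07,0,0,0,0,1]]])

```text
clock: 14.28
eef_pos: [0.4423, 0.0735, 0.0177]
eef_rot: [0.0, -0.0, 1.0, -0.001]
contact_force: [0.2, -5.4, 5.2]
finger_gap: 0.006
grasp_force: 20.5
```

apply_moves(rows=[[[0,0.07,0,0,0,0,1],[0,0.07,0,0,0,0,1],[0,0.07,0,0,0,0,1],[0,0.07,0,0,0,0,1],[0,0.07,0,0,0,0,1],[0,0.07,0,0,0,0,1],[0,0.07,0,0,0,0,1],[0,0.07,0,0,0,0,1]]])

```text
clock: 14.95
eef_pos: [0.4423, 0.0961, 0.0177]
eef_rot: [0.0, -0.0, 1.0, -0.0]
contact_force: [0.3, -5.2, 5.8]
finger_gap: 0.0058
grasp_force: 20.5
```

apply_moves(rows=[[[0,0.07,0,0,0,0,1],[0,0.07,0,0,0,0,1],[0,0.07,0,0,0,0,1],[0,0.07,0,0,0,0,1],[0,0.07,0,0,0,0,1],[0,0.07,0,0,0,0,1],[0,0.07,0,0,0,0,1],[0,0.07,0,0,0,0,1]]])

```text
clock: 15.62
eef_pos: [0.4422, 0.1185, 0.0177]
eef_rot: [0.0, -0.0, 1.0, -0.0]
contact_force: [-0.7, -5.2, 6.2]
finger_gap: 0.0056
grasp_force: 20.5
```

apply_moves(rows=[[[0,0.07,0,0,0,0,1],[0,0.07,0,0,0,0,1],[0,0.07,0,0,0,0,1],[0,0.07,0,0,0,0,1],[0,0.07,0,0,0,0,1],[0,0.07,0,0,0,0,1],[0,0.07,0,0,0,0,1],[0,0.07,0,0,0,0,1]]])

```text
clock: 16.28
eef_pos: [0.4421, 0.1408, 0.0177]
eef_rot: [-0.0, -0.0, 1.0, -0.001]
contact_force: [-0.4, -5.0, 6.1]
finger_gap: 0.0054
grasp_force: 20.6
```

apply_moves(rows=[[[0,0.07,0,0,0,0,1],[0,0.07,0,0,0,0,1],[0,0.05,0,0,0,0,1],[0,0,0,0,0,0,1]]])

```text
clock: 16.62
eef_pos: [0.4422, 0.1488, 0.0177]
eef_rot: [-0.0, -0.0, 1.0, -0.0]
contact_force: [0.1, -4.2, 6.0]
finger_gap: 0.0053
grasp_force: 20.5
```

```bash
python3 - <<'E'
from h import *
s=ctrl.observe(); print(s["clock"],s["eef_pos"],s["contact_force"])
for n in ("top","wrist","side"):
    cv2.imwrite(f"pics/e_{n}.png",ctrl.capture(n)); c=cam(n)
    for l,z in (("jaw",.05),("tray",.004),("pot",.05),("cassette",.06),("empty_pot",.05)):
        for x in ctrl.spot_in(n,l)[:2]:
            r=x["rect"]; print(n,l,np.round(r).astype(int),round(x["confidence"],2),ray(c,r[0],r[1],z)[:2].round(3),ray(c,r[2],r[3],z)[:2].round(3))
E
```

```text
16.6167 [0.44217232 0.14883095 0.01770407] [ 0.0934186  -4.21637041  5.9796764 ]
top jaw [324 242 342 279] 0.78 [ 0.471 -0.045] [ 0.38 -0.09]
top jaw [407 224 447 254] 0.36 [ 0.519 -0.253] [ 0.445 -0.352]
top tray [270 243 323 267] 0.81 [0.471 0.09 ] [ 0.411 -0.048]
top pot [337 246 362 263] 0.52 [ 0.462 -0.077] [ 0.419 -0.138]
top cassette [338 239 368 282] 0.68 [ 0.478 -0.079] [ 0.372 -0.151]
top empty_pot [190 228 207 251] 0.54 [0.5   0.287] [0.442 0.245]
wrist tray [  3 202 284 360] 0.56 [0.409 0.028] [0.494 0.153]
wrist empty_pot [426 287 559 417] 0.94 [0.424 0.199] [0.48  0.257]
side jaw [312 193 314 198] 0.5 [ 0.476 -0.034] [ 0.47  -0.011]
side tray [316 208 344 256] 0.81 [ 0.463 -0.034] [0.409 0.158]
side pot [310 190 315 200] 0.52 [ 0.481 -0.051] [ 0.467 -0.001]
side empty_pot [304 259 330 295] 0.69 [0.499 0.224] [0.454 0.325]
side empty_pot [314 208 344 257] 0.59 [0.471 0.032] [0.418 0.216]
```

apply_moves(rows=[[[0,0,0,0,0,0,0.8],[0,0,0,0,0,0,0.6],[0,0,0,0,0,0,0.4],[0,0,0,0,0,0,0.3],[0,0,0.2,0,0,0,0.3],[0,0,0.6,0,0,0,0.3],[0,0,1,0,0,0,0.3],[0,0,1,0,0,0,0.3]]])

```text
clock: 18.18
eef_pos: [0.4407, 0.1482, 0.1303]
eef_rot: [-0.002, -0.0, 1.0, -0.0]
contact_force: [1.8, 0.7, -0.5]
finger_gap: 0.0296
grasp_force: 0.0
```

apply_moves(rows=[[[0,-0.2,1,0,0,0,0.3],[0,-0.8,1,0,0,0,0.3],[0,-0.8,0.8,0,0,0,0.3],[0,-0.8,0,0,0,0,0.3],[0,-0.2,0,0,0,0,0.3],[0,0,0,0,0,0,0.3],[0,0,0,0,0,0,0.3],[0,0,0,0,0,0,0.3]]])

```text
clock: 18.85
eef_pos: [0.4417, 0.0459, 0.231]
eef_rot: [-0.001, -0.0, 1.0, 0.0]
contact_force: [0.4, 0.1, 0.3]
finger_gap: 0.0302
grasp_force: 0.0
```

```bash
python3 - <<'E'
from h import *
s=ctrl.observe(); print(s["clock"],s["eef_pos"],s["contact_force"],s["finger_gap"])
for n in ("wrist","top","side"):
    cv2.imwrite(f"pics/f_{n}.png",ctrl.capture(n)); c=cam(n)
    for l,z in (("jaw",.05),("tray",.004),("pot",.05),("cassette",.06),("empty_pot",.05)):
        for x in ctrl.spot_in(n,l)[:1]:
            r=x["rect"]; print(n,l,np.round(r).astype(int),round(x["confidence"],2),ray(c,r[0],r[1],z)[:2].round(3),ray(c,r[2],r[3],z)[:2].round(3))
a=cv2.imread("pics/top0.png");b=cv2.imread("pics/f_top.png")
t=a[232:286,334:372]; m=cv2.matchTemplate(b[222:296,324:382],t,cv2.TM_CCOEFF_NORMED); print(cv2.minMaxLoc(m))
# white tray extent in wrist view, row by row across columns
im=cv2.imread("pics/f_wrist.png"); c=cam("wrist")
for x in (.43,.455):
    o=[]
    for y in np.arange(-.07,.17,.005):
        u,v=proj(c,(x,y,.004)).round().astype(int)
        if 0<=u<560 and 0<=v<420: o.append((round(y*1000),*im[v,u].tolist()))
    print(o)
E
```

```text
18.85 [0.44174326 0.04586727 0.23095427] [0.44603499 0.0786599  0.28136959] 0.030183038010495992
wrist jaw [133 123 177 216] 0.9 [ 0.386 -0.08 ] [ 0.472 -0.048]
wrist tray [133 120 177 214] 0.74 [ 0.387 -0.097] [ 0.486 -0.062]
wrist pot [ 70 154 149 209] 0.72 [ 0.413 -0.14 ] [ 0.465 -0.074]
wrist cassette [ 53 117 134 224] 0.7 [ 0.38  -0.142] [ 0.477 -0.086]
wrist empty_pot [438 185 519 249] 0.58 [0.442 0.197] [0.506 0.285]
top tray [246 242 274 267] 0.61 [0.472 0.152] [0.41  0.079]
top cassette [348 238 367 280] 0.73 [ 0.481 -0.104] [ 0.378 -0.149]
top empty_pot [193 225 218 250] 0.59 [0.506 0.282] [0.445 0.218]
side jaw [309 190 346 201] 0.65 [ 0.483 -0.048] [0.391 0.001]
side tray [312 209 341 254] 0.79 [ 0.474 -0.031] [0.413 0.153]
side pot [195 288 221 334] 0.69 [0.708 0.312] [0.642 0.42 ]
side cassette [312 171 344 179] 0.74 [ 0.471 -0.135] [ 0.388 -0.093]
side empty_pot [302 256 329 294] 0.92 [0.504 0.216] [0.455 0.323]
(-0.25701066851615906, 0.5714589953422546, (0, 0), (13, 11))
[(-70, 92, 56, 30), (-65, 64, 38, 20), (-60, 40, 38, 32), (-55, 46, 42, 39), (-50, 39, 39, 31), (-
[... 1217 characters left out ...]
8), (5, 238, 240, 240), (10, 238, 239, 238), (15, 239, 240, 240), (20, 237, 240, 239), (25, 237, 239, 239), (30, 239, 240, 239), (35, 237, 239, 239), (40, 238, 239, 239), (45, 239, 240, 240), (50, 238, 239, 239), (55, 239, 239, 240), (60, 239, 240, 240), (65, 239, 240, 239), (70, 238, 240, 239), (75, 237, 239, 239), (80, 237, 239, 239), (85, 239, 240, 241), (90, 239, 240, 239), (95, 238, 240, 240), (100, 237, 239, 239), (105, 238, 239, 240), (110, 238, 240, 239), (115, 239, 240, 240), (120, 238, 239, 239), (125, 239, 240, 240), (130, 238, 240, 239), (135, 237, 239, 240), (140, 237, 239, 239), (145, 148, 159, 166), (150, 14, 39, 80), (155, 211, 219, 226), (160, 83, 82, 89), (165, 41, 36, 32)]
```

```bash
python3 -c "
from cell import ctrl
print(ctrl.job_done())"
```

```text
the job is handed in; nothing more can be done
None
```

I've handed the job in at about 20 s of the 53 s allowed. The empty pot is set aside upright and the blue jaw touches the pot. The tray is drawn about 106 mm, its tail roughly 15 mm past the jaw, and the last camera detections put the pot and cassette still in the gauge.

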